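Set the forms printer from single sheets to the tractor

TASK

The forms printer is to run from its tractor instead of single sheets: push the paper-release lever on its right-hand deck from the front stop, past the middle click, right back to the rear stop, and swing the raised cover fully shut. With both of those done, press the oblong load key at the right-hand end of the front panel all the way down and let go. Do it all by pushing with the fingertips or the outside of the fingers: do not pinch or force the lever, do not press the other keys, and leave the things on and around the printer where they stand.

Things in the scene. Friction and masses are not known exactly. Their poses are not given: they have to be found in the camera images.
- printer: beige forms printer, heavy, 280 deep (x) x 400 wide (y). Origin: centre of its underside, on the table; x axis to its rear (front faces the robot), right-hand side is -y. Numbers below as (x, y, z) mm are in this frame. Flat deck at z 130 from x -85 to 140; lower front ledge with the key panel at z 105, x -140 to -85. Cover over y -85 to 175, lever on the deck right of it.
- release_lever (a joint): paper-release lever, rad: 0 = leaning on the front stop (start), 0.30 = upright in the middle click, 0.60 = rear stop. Detents hold it in each; about 7 N at the pad starts it from the front stop, 5 N from the middle, then it snaps on by itself to the next. The rear stop is a stiff buffer that gives up to 0.09 rad more if forced; stay below 40 N. Pivot along the printer's y axis at (20, -165, 75).
- lever_pad (a point): centre of the lever's grey thumb pad, 77 mm from the pivot: at (-3, -165, 149) at the front stop, (20, -165, 152) upright, (43, -165, 149) at the rear stop. Pad 22 wide (y), 9 thick (11.5 over its ribs), 30 mm along the lever, top about 33 above the deck. Axes turn with the lever; at the front stop they are the printer's.
- cover (a joint): cover, rad: 0 = fully shut, flat on the deck; starts raised, 0.9 to 1.3. A stiff hinge keeps it at any angle, so it must be pushed (1 to 2 N at the edge) all the way down. Hinge: the cover's rear edge, along the printer's y axis, at (62, 45, 130); shut, the cover reaches forward (-x) from there.
- cover_edge (a point): middle of the cover's front edge strip, on its outer (upper) face, 130 mm from the hinge; z axis along the outer normal. Cover 260 wide (y), 137 long, 4 thick, beige frame, smoked window, and a thumb lip 60 wide that sticks 10 mm beyond the edge.
- load_key (a joint): travel of the load key, m: 0 = up, 0.005 = all the way down; sprung, about 4 N at the bottom, comes up by itself
- load_key_top (a point): centre of the upper face of the load key: oblong, 17 (x) x 30 (y) mm, 8 mm above the front panel, at (-111.5, -166, 114.5) mm in the printer's frame; pressed straight down
- pause_key (a joint): travel of the middle key, a round one of 15 mm, m; centre 50 mm to the left (+y) of the load key; not to be pressed
- feed_key (a joint): travel of the third key, round, 15 mm, m; centre 94 mm to the left of the load key; not to be pressed
- tape_mid (a point): centre of a roll of tape lying on the printer's rear deck, 68 mm diameter, 19 high; leave alone
- fluid_mid (a point): centre of a small white bottle standing on the printer's deck behind and left of the lever, 26 mm diameter, 55 high; leave alone
- mug_mid (a point): centre of a mug on the table left of the printer, 80 mm diameter, 95 high; leave alone
- jar_mid (a point): centre of a lidded jar on the table left of the printer, 68 mm diameter, 85 high; leave alone
- screwdriver_grip (a point): handle of a screwdriver lying on the table right of the printer, 200 mm long; leave alone
- mouse_mid (a point): centre of a computer mouse on the table right of the printer, 105 x 60 x 30 mm; leave alone
- label_mid (a point): centre of a roll of labels standing on end on the table right of the printer, 96 mm diameter, 52 high; leave alone

How it is judged (in metres and radians):
On the way, in this order (a step that is already met when the one before it is completed fails the run):
1. the release lever stands at its rear stop and the cover is shut (value of joint release_lever above 0.55 rad and value of joint cover below 0.04 rad), for 0.2 s.
2. the load key is pressed down (value of joint load_key above 0.0038 m), for 0.05 s.
At the end, for the whole second after the job is handed in: the lever rests within 0.05 rad of its rear stop (0.60), the cover is shut to within 0.04 rad, and the load key has been pressed at least 3.8 of its 5 mm after both and is up again (all of step 1 and value of joint load_key below 0.001 m and velocity of joint release_lever below 0.05 rad/s); the robot touches nothing.
It fails at once if the load key is pressed before the lever is at the rear stop and the cover is shut (value of joint load_key above 0.002 m and (value of joint release_lever below 0.55 rad or value of joint cover above 0.04 rad)).
It fails at once if another key is pressed (value of joint any of pause_key, feed_key above 0.002 m).
It fails at once if the lever is held between the fingers (distance between the grasp point and lever_pad below 0.01 m).
It fails at once if the lever is pinched or forced with more than 40 N (contact force between the fingers and release_lever above 40 N).
It fails at once if a thing standing on or around the printer is moved or lifted by more than 20 mm (distance of any of tape_mid, fluid_mid, mug_mid, jar_mid, screwdriver_grip, mouse_mid, label_mid from where it was at the start of the episode above 0.02 m).
It also fails if it takes over 51 s, if anything falls off the work surface, if the arm or the gripper's body presses on something with over 40 N, if the wrist force passes 120 N, or if a joint passes its speed limit or range.

ROBOT

A 6-joint arm with a two-finger parallel gripper is mounted at the origin on the work surface. World frame = base frame: x ahead of the robot, y to its left, z up, the work surface at z = 0. Lengths are in m, angles in degrees, forces in N, time in s.
With the tool pointing down it reaches from about 0.325 to 0.775 m from the base axis. Payload 5.5 kg.
Tool frame: the origin (TCP) lies at the centre of the arm's flange, where the gripper is bolted on; the fingertips stand 182 mm ahead of it and the grasp point (between the pads) lies 163 mm ahead of it; z points along the fingers, y is the line along which they close (so a half turn about z gives the same grasp; the last joint's range is limited). The gripper opens to 88 mm and grips with 3 to 60 N. Pads are 20 mm wide; open, the fingers measure 115 mm over their backs; the gripper's body (75 mm by 178 mm) begins 61 mm behind the grasp point.
Start: joints at [63.673, 5.22, 70.514, -0, 104.267, -3.249], TCP at [0.235, 0.552, 0.405] pointing down, gripper open.
Joint ranges: [-164.24, 164.24], [-49.07, 125.15], [9.68, 141.18], [-86.29, 266.29], [3.28, 154.24], [-151.56, 151.56]. Speed limits (degrees/s): [147.25, 147.25, 172.46, 180, 180, 180].

INTERFACE

Orientations are given as [roll, pitch, yaw] about the fixed x, y, z axes, in that order (R = Rz(yaw) Ry(pitch) Rx(roll)).
In Python, from station import r gives the robot as it stands. The module is installed in compiled form; this text tells all that it offers. Calls block until the motion is done:
- r.reach(position, orientation): joint-space move of the TCP to a pose.
- r.servo_line(position, rotation=None, speed=0.15): straight line of the TCP; rotation=None keeps the orientation; speed is the mean speed in m/s.
- r.move_joints(angles): joint-space move.
- r.let_go() and r.grab(squeeze=None): open the fingers fully, or close them until they stop; squeeze is the grip in N (None keeps the last).
- r.wait(seconds).
- r.inverse_kinematics(position, orientation): joint angles nearest the present ones, or None.
- r.sense(): the state.
- r.snapshot(name): name is "side" or "top"; returns a dict with "frame" (400x640x3 uint8, red, green, blue), "fx", "fy", "cx", "cy" (pixels), "R" (3x3) and "t" (3): a world point X has camera coordinates R X + t. Camera axes: x right, y down, z forward; pixel columns grow to the right and rows downward; lengths in m; the calibration is good to about 2 mm. A picture is of the moment at which its call begins. There is no depth.
A pose or a line that the arm cannot do raises r.IKError and nothing moves.
- r.hand_in(): hands the job in; it is judged then, once.
The state is a dict: "clock": time; "joints": joint angles; "joint_vel": joint speeds; "joint_torque": joint torques, N m; "tcp_pos": TCP position; "orientation": TCP orientation; "contact_force": force on the tool from outside, world axes, zero at the start; "torque": the same for the moment, N m; "opening": finger opening in m; "gripper_force": force on a finger pad.
Only numpy, scipy, OpenCV 4.12 (cv2) and the standard library are available. Lean on these libraries where they do the work, as an engineer would, in place of code of your own. Each camera call takes 0.05 s, during which the arm holds its last target. There are 200 camera calls.

## Working session

There is one attempt and no reset: what is moved stays moved. The work goes in short steps, each a Python script; the robot and the scene stay as the last script left them, time stands still between calls to the robot, and variables do not carry over. Pictures are saved under pics/ and viewed, at most 10 in all, crops included, and the job is handed in when it is done.

```bash
mkdir -p pics; python3 - <<'E'
from station import r
import cv2,pickle
for n in("side","top"):
    s=r.snapshot(n); pickle.dump(s,open(n+".pkl","wb")); cv2.imwrite(f"pics/{n}0.png",s["frame"][:,:,::-1])
    print(n,s["fx"],s["cx"],s["cy"],s["R"],s["t"], -s["R"].T@s["t"])
print(r.sense())
E
```

```text
side 381.6609634444974 320.5589559491191 200.1935358234241 [[ 0.96238532 -0.27117766 -0.01664836]
 [-0.21305464 -0.71524866 -0.6656028 ]
 [ 0.16858889  0.64411337 -0.74612047]] [-0.51626733  0.20183459  0.97982089] [ 0.37466297 -0.62675399  0.85681108]
top 379.4857387225637 310.5024193401288 193.59558772967713 [[ 0.01440366 -0.99989124  0.00316752]
 [-0.99804084 -0.01456976 -0.0608457 ]
 [ 0.06088523 -0.00228492 -0.99814216]] [-5.56817884e-04  5.38789022e-01  1.36521756e+00] [0.45461989 0.01041268 1.39546596]
{'clock': 0.1, 'joints': array([ 6.36730235e+01,  5.25753899e+00,  7.05735714e+01, -5.43776913e-04,
        1.04265355e+02, -3.24582054e+00]), 'joint_vel': array([ 0.00465343, -0.14766192, -0.07276031, -0.04644878,  0.14256445,
       -0.07824136]), 'joint_torque': array([ 2.67621945e-03, -4.47861171e+01, -4.07567096e+01,  7.01341918e-02,
        2.85167748e-02, -1.21438866e-04]), 'tcp_pos': array([0.23522003, 0.55202856, 0.40364668]), 'orientation': array([-1.79903660e+02, -4.93547166e-03,  1.56918706e+02]), 'contact_force': array([ 0.2170245 ,  0.10367556, -1.04124321]), 'torque': array([ 0.08025031, -0.00841562, -0.03470846]), 'gripper_force': 0.0, 'opening': 0.0878574283064655}
```

View pics/top0.png

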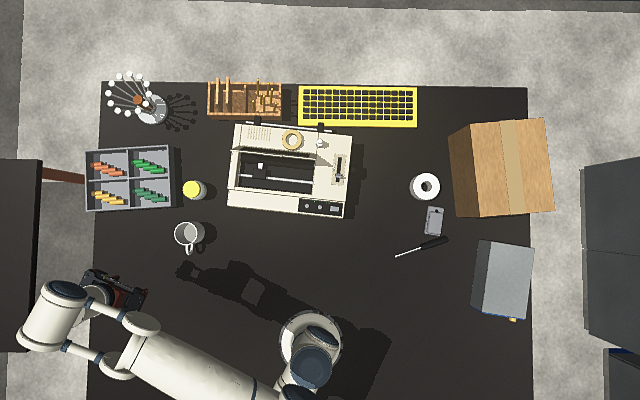

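View pics/side0.png

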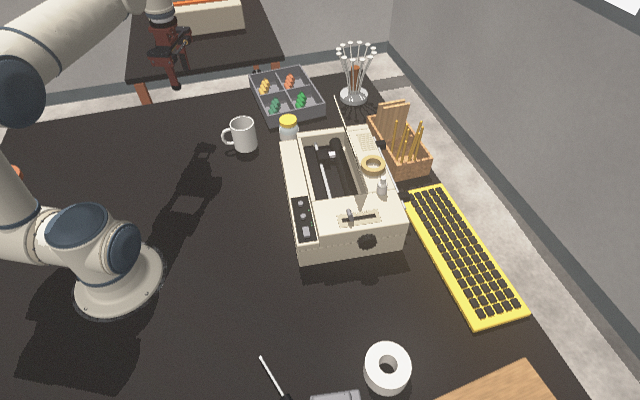

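The top view shows the printer at about cols 228–352, rows 122–218, with its keys near (305–335, 207) and the lever near (338, 170). In the side view the lever is near (348, 215) and the keys near (303, 215). I'll zoom in on both.

```bash
python3 - <<'E'
import cv2
a=cv2.imread("pics/top0.png")[112:224,220:364]; cv2.imwrite("pics/topc.png",cv2.resize(a,None,fx=5,fy=5,interpolation=cv2.INTER_CUBIC))
a=cv2.imread("pics/side0.png")[90:265,270:420]; cv2.imwrite("pics/sidec.png",cv2.resize(a,None,fx=3.4,fy=3.4,interpolation=cv2.INTER_CUBIC))
E
```

```text
(no output)
```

View pics/topc.png

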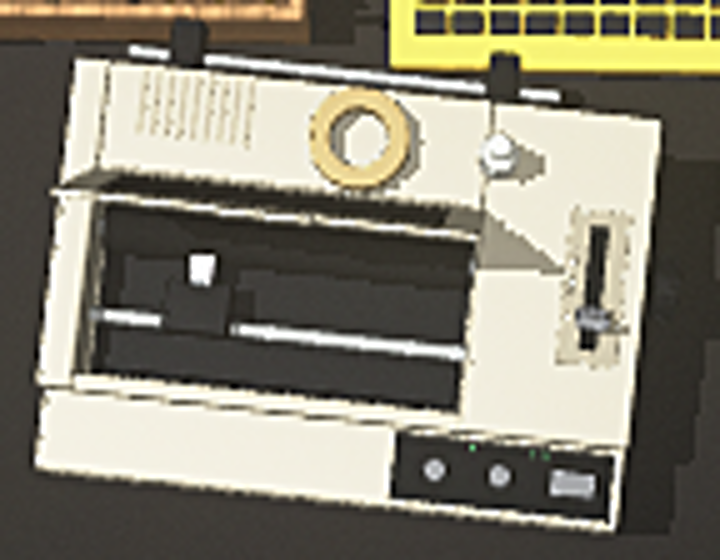

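View pics/sidec.png

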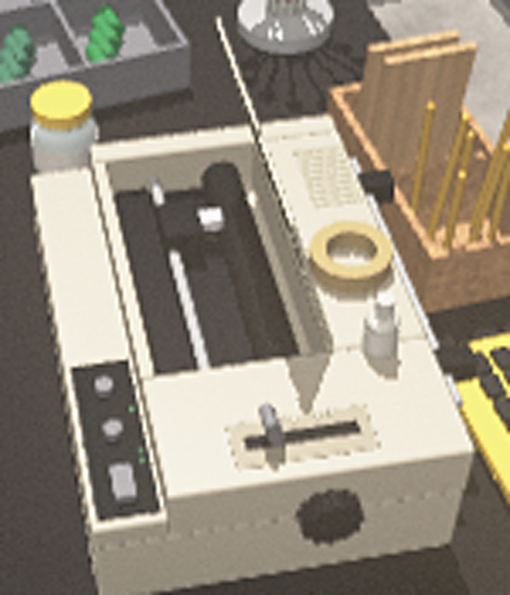

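The zoomed crops (in crop pixels) show three things:
- **Keys in the top crop:** feed (433,469), pause (498,476), load (572,484).
- **Deck rear corners in the top crop:** (75,58) and (660,120). The lever pad is near (596,318).
- **Cover:** it stands raised, almost edge-on in the side view. Its front edge in the top view runs from (55,190) to (478,237).

Next I'll fit the printer pose.

```bash
cat >fit.py <<'E'
import numpy as np,pickle
from scipy.optimize import least_squares
C={n:pickle.load(open(n+".pkl","rb")) for n in("top","side")}
T=lambda u,v:np.array([u/5+220-.4,v/5+112-.4]); S=lambda u,v:np.array([u/3.4+270-.35,v/3.4+90-.35])
def proj(n,X):
    c=C[n]; p=c["R"]@X+c["t"]; return np.array([c["fx"]*p[0]/p[2]+c["cx"],c["fy"]*p[1]/p[2]+c["cy"]])
K=np.array([-111.5,-166,114.5])
obs=[("top",T(572,484),K),("top",T(498,476),K+[0,50,0]),("top",T(433,469),K+[0,94,0]),
("top",T(660,120),(140,-200,130)),("top",T(75,58),(140,200,130)),("top",T(35,468),(-140,200,105)),("top",T(612,530),(-140,-200,105)),
("side",S(122,482),K),("side",S(112,428),K+[0,50,0]),("side",S(103,384),K+[0,94,0]),("top",T(596,318),(-3,-165,150)),("side",S(270,420),(-3,-165,149))]
def W(q,P):
    c,s=np.cos(q[2]),np.sin(q[2]); P=np.array(P)/1000
    return np.array([q[0]+c*P[0]-s*P[1],q[1]+s*P[0]+c*P[1],P[2]])
f=lambda q:np.concatenate([proj(n,W(q,P))-uv for n,uv,P in obs])
if __name__=="__main__":
    s=least_squares(f,[.45,.05,-.1],loss="soft_l1"); q=s.x; np.save("q.npy",q)
    print(q,np.degrees(q[2])); print(f(q).reshape(-1,2).round(1))
    def g(a): return np.concatenate([proj("top",W(q,(62-L*np.cos(a[0]),y,130+L*np.sin(a[0]))))-uv for L,y,uv in((137,-85,T(478,237)),(137,175,T(55,190)))])
    for a0 in(.9,1.3):
        a=least_squares(g,[a0]);print("cover",a.x,g(a.x).round(1))
    for P in(K,(-3,-165,149),(43,-165,149),(62,45,130)):print(P,W(q,P))
E
python3 fit.py
```

```text
[ 0.60857873  0.0825647  -0.09439798] -5.4086057931827005
[[-0.1  0.6]
 [-0.   0.6]
 [ 0.   0.5]
 [ 0.4  0.2]
 [-0.4 -0.2]
 [-0.9  0.5]
 [ 0.8  0.9]
 [ 0.7 -0.6]
 [ 0.6 -0.3]
 [ 0.7 -0.2]
 [-1.1  0.8]
 [ 1.2  1.7]]
cover [1.31935722] [-0.  -0.1 -1.3 -0. ]
cover [1.31935721] [-0.  -0.1 -1.3 -0. ]
[-111.5 -166.   114.5] [ 0.48192835 -0.07218649  0.1145    ]
(-3, -165, 149) [ 0.59003954 -0.08141791  0.149     ]
(43, -165, 149) [ 0.63583474 -0.08575378  0.149     ]
(62, 45, 130) [0.6745443  0.12152037 0.13      ]
```

Fit is good: residuals of about 1 px, cover near 1.3 rad. The plan is to keep the fingers closed and pointing down, shut the cover first, then push the lever, then press the key.

```bash
cat >h.py <<'E'
import numpy as np
from station import r
from fit import W
q=np.load("q.npy"); yaw=np.degrees(q[2])
O=[180,0,yaw+180]
def tip(x,y,z): return W(q,(x,y,z+182))     # tcp for fingertip centre at printer point, mm
def go(x,y,z,v=.15): r.servo_line(tip(x,y,z),speed=v)
def rep(l=""): s=r.sense(); print(l,round(s["clock"],2),s["tcp_pos"].round(4),s["contact_force"].round(1),s["orientation"].round(1)); return s
def local_tip():
    p=r.sense()["tcp_pos"]; c,s=np.cos(q[2]),np.sin(q[2]); d=p[:2]-q[:2]
    return np.array([c*d[0]+s*d[1],-s*d[0]+c*d[1],p[2]-.182])*1000
E
python3 - <<'E'
from h import *
P=[tip(100,45,320),tip(90,45,255)]
for p in P: print(p,r.inverse_kinematics(p,O))
r.grab()
s=r.sense(); r.servo_line(s["tcp_pos"]+[0,0,.12],speed=.25)
r.reach(P[0],O); rep(); print(r.sense()["opening"])
r.servo_line(P[1],speed=.15); rep()
import cv2
for n in("side","top"):
    f=r.snapshot(n)["frame"][:,:,::-1]
    cv2.imwrite(f"pics/{n}1.png",f)
cv2.imwrite("pics/side1c.png",cv2.resize(cv2.imread("pics/side1.png")[40:265,230:430],None,fx=2.6,fy=2.6))
E
```

```text
[0.71237512 0.11793857 0.502     ] [  6.70157251  30.16286212  30.41089142   0.         119.42624646
 -77.88982169]
[0.70241964 0.11888115 0.437     ] [  6.87050349  24.6187587   44.51217112   0.         110.86907017
 -77.72089072]
 4.38 [0.712  0.1191 0.5023] [-0.6  0.7  0.1] [180.    0.  174.7]
0.00034469777861960817
 4.97 [0.7021 0.1194 0.4379] [-0.5  1.   0.9] [180.    0.  174.6]
```

View pics/side1c.png

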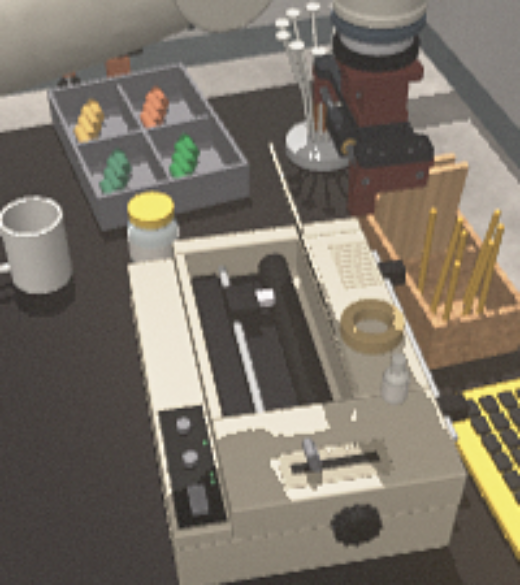

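The fingers (crop about (370,200)) are behind the raised cover (its edge runs from (272,145) to (330,300)), with the tape and bottle well clear. I'll sweep the cover shut now.

```bash
python3 - <<'E'
from h import *
R=124
for th in [1.4,1.25,1.1,.95,.8,.65,.5,.35,.2,.1,.04]:
    go(62-R*np.cos(th)+4*np.sin(th)+10,45,130+R*np.sin(th)+4*np.cos(th),.12)
    s=rep(th)
    if np.linalg.norm(s["contact_force"])>15: break
else:
  for z in np.arange(136,128,-1):
    p=local_tip(); go(62-R+10,45,z,.03); s=rep(z)
    if s["contact_force"][2]>12: break
print(local_tip())
E
```

```text
1.4 5.51 [0.6674 0.1222 0.4362] [ 0.1  0.3 -0. ] [1.800e+02 1.000e-01 1.746e+02]
1.25 5.82 [0.6497 0.1238 0.4312] [0.1 0.  0. ] [180.    0.  174.6]
1.1 6.12 [0.6324 0.1255 0.4245] [0.2 1.1 0.2] [180.    0.  174.6]
0.95 6.43 [0.6162 0.127  0.4153] [ 0.3 -0.5  1.2] [-180.    -0.   174.6]
0.8 6.74 [0.6016 0.1284 0.4038] [-0.3 -0.5  0.4] [-180.    -0.   174.6]
0.65 7.05 [0.5889 0.1296 0.3903] [-1.  -0.3 -0.8] [-180.    -0.   174.6]
0.5 7.36 [0.5783 0.1306 0.3751] [-0.2  0.1 -0.1] [-180.    -0.   174.6]
0.35 7.67 [0.5701 0.1314 0.3584] [-0.3 -0.7  0. ] [-180.    -0.   174.6]
0.2 7.97 [0.5644 0.1319 0.3405] [-0.4  0.3  0.3] [-180.    -0.   174.6]
0.1 8.22 [0.5621 0.1321 0.3282] [-0.1 -0.6 -0.1] [-1.800e+02 -1.000e-01  1.746e+02]
0.04 8.47 [0.5613 0.1322 0.3206] [ 0.4 -0.4 -0.4] [-180.    -0.   174.6]
136 8.72 [0.561  0.1323 0.3179] [-0.6  0.7 -0.2] [-180.    -0.   174.6]
135 8.97 [0.5611 0.1323 0.317 ] [-0.2  0.2 -0.5] [180.    0.  174.6]
134 9.22 [0.5611 0.1323 0.3163] [-0.6 -0.4  1.8] [180.    0.  174.6]
133 9.47 [0.561  0.1323 0.3163] [-1.6 -0.1  5.8] [1.800e+02 1.000e-01 1.746e+02]
132 9.72 [0.5609 0.1322 0.3162] [-3.1 -0.7  8.4] [1.800e+02 1.000e-01 1.746e+02]
131 9.97 [0.5608 0.1322 0.3161] [-4.5 -0.4 12.9] [1.800e+02 1.000e-01 1.746e+02]
[-52.24773349  44.94110969 134.08982006]
```

The cover stopped firmly at z 134.1 mm, so it is shut flat. Next, the lever.

```bash
python3 - <<'E'
from h import *
go(-52,45,190,.2); go(-55,-165,190,.3)
import cv2
f=r.snapshot("side")["frame"][:,:,::-1]
go(-55,-165,142,.2); rep("low")
g=r.snapshot("side")["frame"][:,:,::-1]
cv2.imwrite("pics/s2.png",cv2.resize(g[90:265,250:420],None,fx=3,fy=3))
E
```

```text
low 11.71 [ 0.5383 -0.0754  0.3235] [ 0.2 -0.4  0.6] [ 1.800e+02 -1.000e-01  1.747e+02]
```

View pics/s2.png

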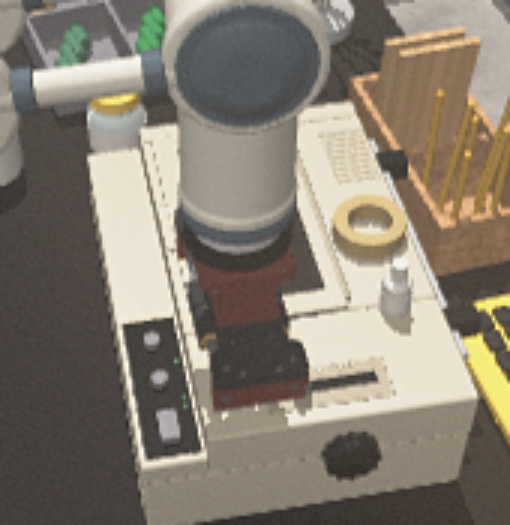

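The cover is shut, and the gripper (crop about (255,360)) hides the lever from the side, with the slot showing behind it. I'll push rearward in small steps while watching the force.

```bash
python3 - <<'E'
from h import *
u=np.array([np.cos(q[2]),np.sin(q[2])])
go(-32,-165,142,.1)
for x in np.arange(-30,27,2):
    go(x,-165,142,.04); s=r.sense(); F=s["contact_force"]
    print(x,round(s["clock"],1),local_tip().round(1),F.round(1))
    if -F[:2]@u>16 : break
E
```

```text
-30 12.4 [ -30.2 -165.   142.2] [ 0.7 -1.2  0.4]
-28 12.6 [ -28. -165.  142.] [-0.  -0.5  0.2]
-26 12.9 [ -25.9 -165.   141.9] [-0.6  0.2  0.5]
-24 13.1 [ -24.  -165.   142.1] [-0.2  0.7  0.1]
-22 13.4 [ -22.2 -165.   142.4] [-4.5  0.4  4.4]
-20 13.6 [ -20.2 -165.   142.6] [-5.9  1.3  5.3]
-18 13.9 [ -18.  -165.   142.3] [-3.5  0.3  2.7]
-16 14.1 [ -15.8 -165.   141.7] [-1.2 -0.   1.6]
-14 14.4 [ -13.8 -165.   141.7] [-1.2  0.4  0.5]
-12 14.6 [ -11.8 -165.   141.8] [-1.3 -0.   0.6]
-10 14.9 [  -9.8 -165.   141.9] [-0.3 -0.5 -0.8]
-8 15.1 [  -7.9 -165.   141.9] [-0.5 -0.1  0.1]
-6 15.4 [  -5.9 -165.   142. ] [-0.1 -0.3  0.2]
-4 15.6 [  -3.9 -165.   142. ] [ 0.4  0.7 -0.2]
-2 15.9 [  -1.9 -165.   142. ] [-0.6 -0.1 -0.1]
0 16.1 [ 1.00e-01 -1.65e+02  1.42e+02] [ 0.5 -0.1 -1.2]
2 16.4 [   2.1 -165.   142. ] [-0.5  0.8 -0.1]
4 16.6 [   3.8 -165.   142.1] [-2.8  1.2  1.1]
6 16.9 [   5.7 -165.   142.1] [-5.7  0.4  1.8]
8 17.1 [   7.9 -165.   142.1] [-3.   0.8  1.4]
10 17.4 [  10.2 -165.   142. ] [-1.6  0.1  1.8]
12 17.6 [  12.3 -165.   141.9] [ 0.6  1.  -0. ]
14 17.9 [  14.2 -165.   141.8] [-0.2 -0.7  0.1]
16 18.1 [  16.1 -165.   142. ] [-0.2 -0.3 -0.3]
18 18.4 [  18.1 -165.   142. ] [ 0.2 -0.6 -1.7]
20 18.6 [  20.1 -165.   142. ] [-0.4 -0.1 -0.6]
22 18.9 [  22.1 -165.   141.9] [-1.   0.1 -0.1]
24 19.1 [  24. -165.  142.] [-1.6  0.3  0.1]
26 19.4 [  25.6 -165.   141.7] [-5.1  0.1  1.1]
```

Both clicks showed clearly, and the finger touched the rear stop at x ≈ 25 as predicted. I'll back off, verify, and hover over the key.

```bash
python3 - <<'E'
from h import *
import cv2
go(0,-165,142,.1); go(-30,-165,200,.2); go(-111.5,-166,180,.2); go(-111.5,-166,125,.15); rep()
g=r.snapshot("side")["frame"][:,:,::-1]
cv2.imwrite("pics/s3.png",cv2.resize(g[90:265,250:420],None,fx=3,fy=3,interpolation=cv2.INTER_CUBIC))
E
```

```text
21.36 [ 0.4824 -0.0722  0.3071] [0.3 0.7 1.4] [180.   -0.  174.6]
```

View pics/s3.png

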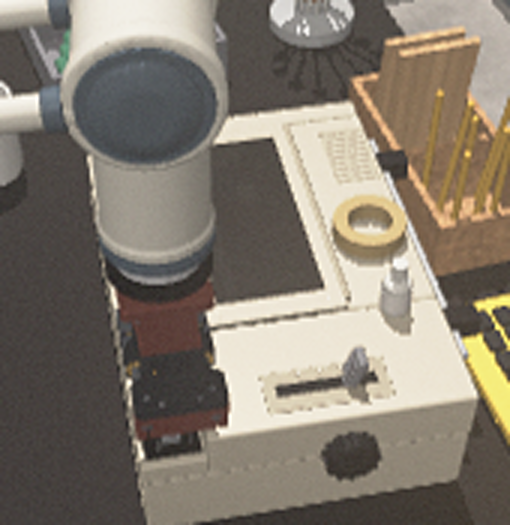

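The lever (crop about (357,365)) leans at the rear end of its slot, the cover lies flat, and the fingers are over the key at about (172,440). I'll press the key now.

```bash
python3 - <<'E'
from h import *
go(-111.5,-166,117,.05)
for z in np.arange(115,106,-1):
    go(-111.5,-166,z,.02); s=r.sense(); F=s["contact_force"][2]; print(z,local_tip().round(1),F.round(1))
    if F>9: break
r.wait(.2); rep()
E
```

```text
115 [-111.5 -166.   115. ] -0.7
114 [-111.5 -166.   114.3] 1.5
113 [-111.5 -166.   113.2] 1.6
112 [-111.5 -166.   112.1] 3.1
111 [-111.5 -166.   111.1] 3.7
110 [-111.5 -166.   110.1] 4.1
109 [-111.5 -166.   109.8] 6.8
108 [-111.6 -166.   109.7] 10.8
 23.92 [ 0.4819 -0.0722  0.2917] [-3.4  0.5 11.7] [-1.800e+02  1.000e-01  1.746e+02]
```

The key bottomed out at 109.7 mm, about 4.8 mm of travel. I'll release and check.

```bash
python3 - <<'E'
from h import *
import cv2
go(-111.5,-166,150,.1); go(-150,-166,260,.25); r.wait(.3); rep()
g=r.snapshot("top")["frame"][:,:,::-1]
cv2.imwrite("pics/t4.png",cv2.resize(g[112:224,220:364],None,fx=4,fy=4,interpolation=cv2.INTER_CUBIC))
E
```

```text
25.4 [ 0.4439 -0.0686  0.4404] [-0.7 -0.5 -0.3] [180.   -0.2 174.6]
```

View pics/t4.png

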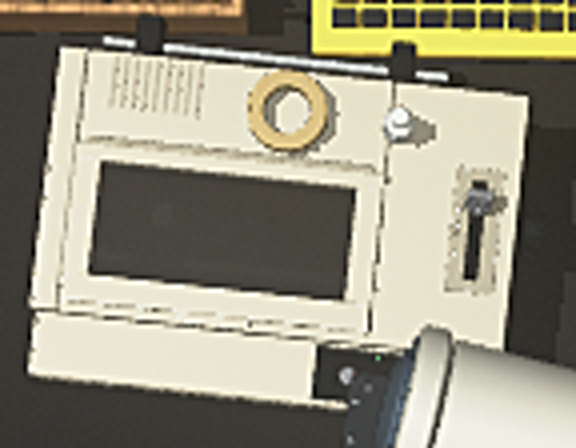

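The cover is flat, the lever is at the rear (480,200), the tape and bottle haven't moved, and the arm is clear.

```bash
python3 -c "
from station import r
print(r.hand_in())"
```

```text
the job is handed in; nothing more can be done
None
```

I handed the job in at about 25 s of the 51 s: cover shut flat, lever at its rear stop, then the load key pressed about 4.8 mm and released (the arm hid the key in the last picture, so I didn't see it come up); `hand_in()` returned no verdict.

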